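# Seat a notched plane iron on the pin of a sharpening cradle

### The job

Lay the notched plane iron flat in the sharpening cradle, between the rails with its notch over the brass pin, and slide it gently along the bed until you feel the bottom of the notch bear firmly on the pin; leave it there, bottomed on the pin. Then swing the red keeper all the way across the iron and let go. Never push hard on the pin or bed, and leave the plain iron and the other things on the bench where they are.

Things in the scene. Friction and masses are not known exactly. Their poses are not given: they have to be found in the camera images.
- iron: notched plane iron, loose, lying flat: steel plate 141 x 40 x 5 mm, 0.16 to 0.28 kg. Origin: on the underside under the rib; x along its length towards the notched end, z up. The notch is an open slot 10 mm wide (y) and 30 mm deep in the middle of the +x end (x = +40 to +70 mm). The bevelled cutting edge is at x = -71 mm.
- iron_root (a point): bottom (closed end) of the iron's notch, at the underside: +40 mm along the iron's x from its origin
- iron_rib (a point): top centre of the dark wooden rib to hold the iron by: 44 mm long (iron's x), 12 mm wide (y), standing on the middle of the plate, its top 27 mm above the iron's underside. Straight above the iron's origin.
- cradle: sharpening cradle, fixed to the bench: pale wooden block 210 (x) x 110 (y) x 20 mm, origin at the centre of its underside, z up. The iron belongs with its x along the cradle's x, notch open to +x, and slides home towards +x, where the notch's bottom meets the pin's -x side. No spring: it stays where left. A knock or press of 60 N on the cradle is too hard.
- bed (a point): centre of the cradle's flat top, the bed, 20 mm above the bench. Along the bed's sides two aluminium rails, from x = -25 to +50 mm of the cradle, rise 9 mm above the bed; 43 mm lies between them, and their upper inner edges slope outwards as a lead-in. The iron's plate goes between them.
- pin_slot (a point): middle of the pin's adjusting range (a dark strip on the bed, y = 0, x = +43 mm of the cradle). The pin, upright brass, 6 mm diameter, 12 mm tall above the bed, y = 0, is rigid, but its axis stands anywhere within 10 mm of this point along x (+33 to +53 mm): not measured, and different every time. 3 to 8 N on it is a firm push, 12 N is too hard.
- keeper (a joint): angle (rad) of the red keeper, a flat bar 74 x 16 x 6 mm turning on a vertical hinge. At 0 it points along the cradle's -x, clear of the bed (it starts at 0 to 0.2); it grows counter-clockwise seen from above; at 1.57 it lies square across the iron, pointing to the cradle's -y; stop at 1.6. It stays where it is left; friction 0.1 N m.
- keeper_hinge (a point): keeper's hinge axis (vertical), at x = -52, y = +41 mm of the cradle and the height of the bar's underside, 27 mm above the bench: 2 mm above a properly laid iron
- keeper_post (a point): middle of the keeper's black upright round post, 14 mm diameter, 32 mm tall (33 to 65 mm above the bench), 62 mm from the hinge axis near the bar's free end. This point is 49 mm above the bench.
- plain_iron: bystander: a second plane iron like the first, with the same dark wooden rib but no notch (square end). Leave it.
- gouge_a: bystander: carving gouge, 235 mm long, wooden handle
- gouge_b: bystander: carving gouge like gouge_a
- gouge_c: bystander: carving gouge like gouge_a
- mallet: bystander: dark wooden mallet standing on its head, 92 mm wide, 220 mm high
- oil: bystander: amber oil bottle, 48 mm diameter, 110 mm high
- oilstone: bystander: grey oilstone 70 x 180 x 30 mm

How it is judged:
By the outcome, as a careful person would: the job done as asked, in the order asked, and still so for the second after the job is handed in, with the robot touching nothing.
It also fails if it takes over 61 s, if anything falls off the work surface, if the arm or the gripper's body presses on something with over 40 N, if the wrist force passes 120 N, or if a joint passes its speed limit or range.

### The arm

A 6-joint arm with a two-finger parallel gripper is mounted at the origin on the work surface. World frame = base frame: x ahead of the robot, y to its left, z up, the work surface at z = 0. Lengths are in m, angles in degrees, forces in N, time in s.
With the tool pointing down it reaches from about 0.4 to 0.825 m from the base axis. Payload 7 kg.
Tool frame: the origin (TCP) lies on the centre line of the jaws, within the pads' length; the fingertips stand 19 mm ahead of it and the grasp point (between the pads) is the TCP (r.tip_extent is the distance from the TCP to the fingertips, in m); z points along the fingers, y is the line along which they close (so a half turn about z gives the same grasp; the last joint's range is limited). The gripper opens to 88 mm and grips with 3 to 60 N. Pads are 19 mm wide; open, the fingers measure 130 mm over their backs; the gripper's body (78 mm by 193 mm) begins 47 mm behind the grasp point.
Start: joints at [80.564, 20.546, 0.682, 0, -70.136, -16.507], TCP at [0.295, 0.607, 0.222] pointing down, gripper open.
Joint ranges: [-176.03, 176.03], [-82.01, 121.73], [-58.28, 71.71], [-173.87, 95.51], [-174.79, -0.11], [-173.66, 173.66]. Speed limits (degrees/s): [136.94, 136.94, 172.46, 180, 180, 180].

### API

Orientations are given as [roll, pitch, yaw] about the fixed x, y, z axes, in that order (R = Rz(yaw) Ry(pitch) Rx(roll)).
In Python, from plant import r gives the robot as it stands. The module is installed in compiled form; this text tells all that it offers.
- The arm moves only by the tool jog_arm, never from a script. Its argument "deltas" is a list that holds one entry, the list of rows, each a list of 5 numbers: the opening, from -1 (shut) to 1 (fully open), then the shift along the world's x, y, z in cm, then the turn about the world's z in rad. In form: [[[claw, dx, dy, dz, turn], ...]]. A call has 1 to 8 rows; each row shifts and turns the commanded pose from where the row before left it; what a row does not reach is not made up. A row lasts 1/8 s, in which the tool goes at most 62.5 mm and 10.7 degrees, less where a joint would pass 70% of its speed; a pose out of reach is approached as far as the arm can. A call with a gripper value outside its range is refused whole. The fingers move at their own pace and stop on an object; "force" is the grip in N (left out, the last holds). Time passes only in rows, so rows that do not move let the fingers close. It gives the time, the measured TCP pose, the force, the opening and the grip force at its end, in the units of the state.
- r.get_state(): the state, without advancing time (a new reading comes with each control period).
- r.capture(name): name is "side" or "top"; returns the picture (400x640x3 uint8, blue, green, red); there is no depth.
- r.camera_info(name): a dict with "fx", "fy", "cx", "cy" (pixels), "k1" (the pictures are not rectified: a ray, as slopes to the right and down, at radius r is drawn at 1 + k1 r^2 times it, then the intrinsics apply), "view" (4x4, takes a point from world to camera coordinates). Camera axes: x right, y up, looking along -z (the intrinsics and any distortion apply to the point x, -y, -z); pixel columns grow to the right and rows downward; lengths in m; the calibration is good to about 2 mm. A picture is of the moment at which its call begins. camera_info takes no time and is no camera call.
- r.close_job(): hands the job in; it is judged then, once.
The state is a dict: "time_s": time; "joints": joint angles; "qd": joint speeds; "joint_torque": joint torques, N m; "tcp_pos": TCP position; "eef_rot": TCP orientation; "contact_force": force on the tool from outside, world axes, zero at the start; "moment": the same for the moment, N m; "gripper_width": finger opening in m; "gripper_force": force on a finger pad.
Only numpy, scipy, OpenCV 4.12 (cv2) and the standard library are available. Lean on these libraries where they do the work, as an engineer would, in place of code of your own. Each camera call takes 0.05 s, during which the arm holds its last target. There are 200 camera calls.

## Working session

There is one attempt and no reset: what is moved stays moved. The work goes in short steps, Python scripts to look and compute and a tool call to move; the robot and the scene stay as the last step left them, time stands still between calls to the robot, and variables do not carry over. Pictures are saved under pics/ and viewed, at most 10 in all, crops included, and the job is handed in when it is done.

Besides the shell and the picture viewer there is one more tool, called after "Call:" as name([rows], argument=value, ...), one row to a line, values as JSON. jog_arm: Moves the arm, as the interface text tells. Its arguments: {"type":"object","properties":{"deltas":{"type":"array"},"force":{"type":"number"}},"required":["deltas"]}

```bash
mkdir -p pics; cat > h.py <<'E'
import numpy as np, cv2
from plant import r
def ray(n,u,v):
    c=r.camera_info(n); K=np.array([[c["fx"],0,c["cx"]],[0,c["fy"],c["cy"]],[0,0,1]])
    d=np.array([(u-c["cx"])/c["fx"],(v-c["cy"])/c["fy"]]); s=d.copy()
    for _ in range(30): s=d/(1+c["k1"]*(s@s))
    V=np.array(c["view"]); R=V[:3,:3]; o=-R.T@V[:3,3]
    return o,R.T@np.array([s[0],-s[1],-1])
def at(n,u,v,z):
    o,d=ray(n,u,v); return o+d*(z-o[2])/d[2]
def px(n,p):
    c=r.camera_info(n); V=np.array(c["view"]); q=V[:3,:3]@np.array(p)+V[:3,3]
    s=np.array([q[0],-q[1]])/-q[2]; s=s*(1+c["k1"]*(s@s))
    return np.array([c["fx"]*s[0]+c["cx"],c["fy"]*s[1]+c["cy"]])
E
python3 - <<'E'
from h import *
for n in("top","side"):
    cv2.imwrite(f"pics/{n}0.png",r.capture(n)); print(n,ray(n,320,200))
print(r.get_state())
E
```

```text
top (array([ 0.49846099, -0.00607968,  1.12815785]), array([ 0.14193104, -0.03727817, -0.9893388 ]))
side (array([0.54349338, 0.65010551, 0.81281065]), array([ 0.08726255, -0.64707344, -0.75743284]))
{'time_s': 0.1, 'joints': array([ 8.05647662e+01,  2.05872196e+01,  6.39807481e-01, -1.95810382e-02,
       -7.01356756e+01, -1.65074540e+01]), 'qd': array([-0.08451052, -0.08460811, -0.00246615,  0.03611984,  0.0150095 ,
       -0.039786  ]), 'joint_torque': array([-2.13474130e-03, -5.84162092e+01,  2.93751240e+01,  7.01535031e+00,
        1.01768947e-02, -5.56643772e-05]), 'tcp_pos': array([0.29510759, 0.60658011, 0.2210178 ]), 'eef_rot': array([ 1.79915106e+02, -5.96119611e-03, -2.59493502e+01]), 'contact_force': array([ 0.58052739,  0.47846265, -0.90950078]), 'moment': array([-0.02778422, -0.0394069 , -0.0190291 ]), 'gripper_force': 0.0, 'gripper_width': 0.08799315605265454}
```

View pics/top0.png

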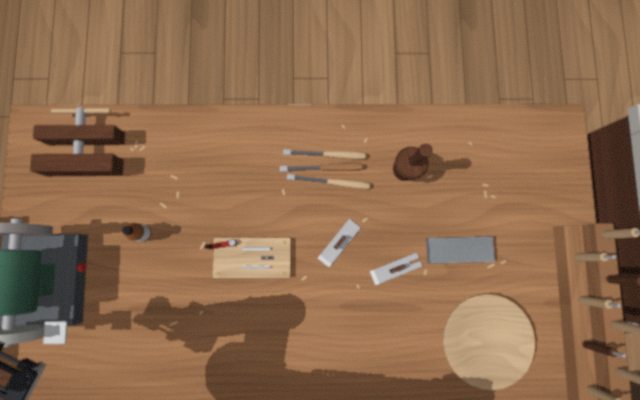

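View pics/side0.png

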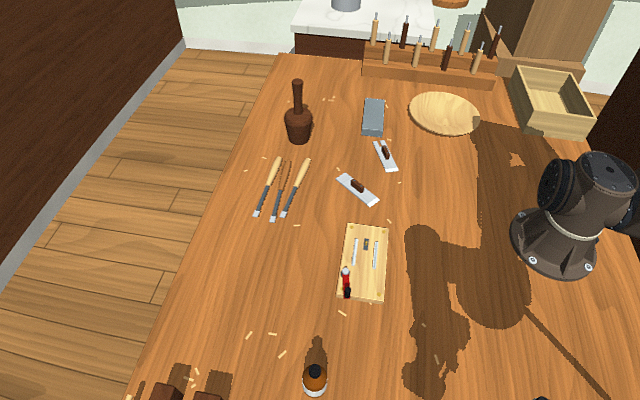

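The top view shows the cradle at about (252,258), with irons at (339,243) and (396,268); the right one seems to carry the notch. Next, enlarged crops.

```bash
python3 - <<'E'
from h import *
t=cv2.imread("pics/top0.png");s=cv2.imread("pics/side0.png")
f=lambda i,x,y,w,h,k:cv2.resize(i[y:y+h,x:x+w],None,fx=k,fy=k,interpolation=cv2.INTER_CUBIC)
a=f(t,200,230,100,55,8); b=np.zeros((0,800,3),np.uint8)
cv2.imwrite("pics/c1.png",a)
u=f(t,310,210,130,80,6); cv2.imwrite("pics/c2.png",u)
cv2.imwrite("pics/c3.png",np.hstack([f(s,330,215,66,95,6),f(s,330,135,66,95,6)]))
E
```

```text
(no output)
```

View pics/c1.png

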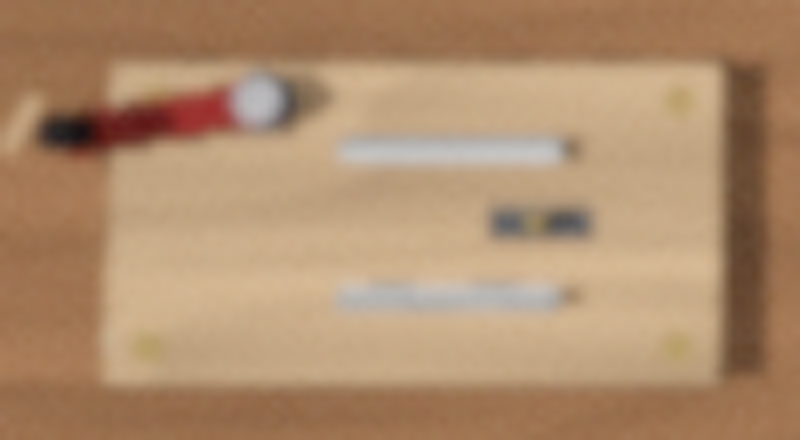

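View pics/c2.png

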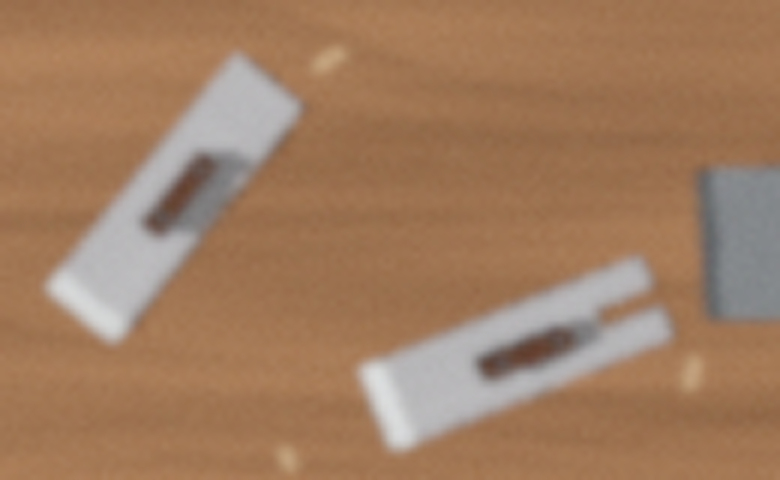

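View pics/c3.png

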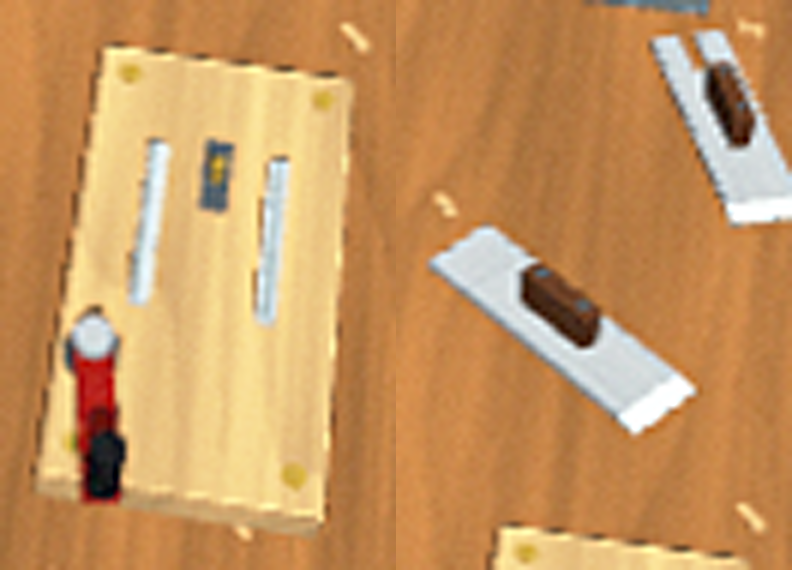

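The crops (top, ×8/×6) show the cradle bed corners at (110,62), (724,62), (722,383), (104,383), the rails at rows 150 and 297, the brass pin at (537,222) and the keeper post at (65,131). The notched iron has corners (362,368), (398,452), (672,335), (640,258). The left iron is plain. In the side crop the pin is at (217,170) and the rib top runs from about (715,65) to (737,140).

```bash
python3 - <<'E'
from h import *
np.set_printoptions(precision=4,suppress=True)
T=lambda x,y,z,o,k,n="top":at(n,o[0]+(x+.5)/k-.5,o[1]+(y+.5)/k-.5,z)
o1=(200,230)
c=np.array([T(*p,.02,o1,8) for p in[(110,62),(724,62),(722,383),(104,383)]]);print("bed",c,c.mean(0),np.linalg.norm(c[1]-c[0]),np.linalg.norm(c[2]-c[1]))
rl=[T(*p,.029,o1,8) for p in[(338,150),(568,150),(338,297),(562,297)]];print("rails",np.array(rl),np.linalg.norm(rl[1]-rl[0]))
print("pin",T(537,222,.032,o1,8),T(217,171,.030,(330,215),6,"side"));print("slot",T(540,222,.02,o1,8));print("post",T(62,131,.065,o1,8))
print("hinge",T(258,101,.036,o1,8))
i=np.array([T(*p,.005,(310,210),6) for p in[(362,366),(398,452),(672,335),(640,258)]]);m=i.mean(0)
d=i[2]+i[3]-i[0]-i[1];print("iron",i,m,np.linalg.norm(d)/2,np.linalg.norm(i[1]-i[0]),np.linalg.norm(i[3]-i[2]),"yaw",np.degrees(np.arctan2(d[1],d[0])))
x=((c[1]-c[0])+(c[2]-c[3]));print("cradle yaw",np.degrees(np.arctan2(x[1],x[0])),[np.degrees(np.arctan2(*(rl[b]-rl[a])[[1,0]])) for a,b in((0,1),(2,3))])
print("rib top",T(537,350,.027,(310,210),6),"side",[T(*p,.027,(330,135),6,"side") for p in[(717-396,66),(739-396,118)]])
# cradle top corners in side, screws
s=np.array([T(*p,.02,(330,215),6,"side") for p in[(105,47),(350,78),(322,520),(38,487)]]);print("bed side",s,s.mean(0))
E
```

```text
bed [[0.556  0.2476 0.02  ]
 [0.5538 0.0364 0.02  ]
 [0.4444 0.0375 0.02  ]
 [0.447  0.2474 0.02  ]] [0.5003 0.1422 0.02  ] 0.21122176000238885 0.1094239564668153
rails [[0.5248 0.1676 0.029 ]
 [0.5239 0.0893 0.029 ]
 [0.4752 0.167  0.029 ]
 [0.4743 0.0912 0.029 ]] 0.07823793362993152
pin [0.4997 0.0995 0.032 ] [0.4994 0.1014 0.03  ]
slot [0.4997 0.0996 0.02  ]
post [0.5311 0.2526 0.065 ]
hinge [0.5414 0.1937 0.036 ]
iron [[ 0.4597 -0.1851  0.005 ]
 [ 0.4201 -0.2007  0.005 ]
 [ 0.4721 -0.3309  0.005 ]
 [ 0.508  -0.3174  0.005 ]] [ 0.465  -0.2585  0.005 ] 0.1405220467212415 0.04250203809434486 0.038359630514525504 yaw -69.09574425357734
cradle yaw -90.6394420456555 [np.float64(-90.61391141105744), np.float64(-90.66994034559903)]
rib top [ 0.4666 -0.2621  0.027 ] side [array([ 0.4739, -0.2786,  0.027 ]), array([ 0.4609, -0.2401,  0.027 ])]
bed side [[0.5526 0.0372 0.02  ]
 [0.4454 0.0359 0.02  ]
 [0.4466 0.2466 0.02  ]
 [0.5542 0.2503 0.02  ]] [0.4997 0.1425 0.02  ]
```

Call:
jog_arm([
  [[1,2.1,-5.4,0,-0.047],[1,2.1,-5.4,0,-0.047],[1,2.1,-5.4,0,-0.047],[1,2.1,-5.4,0,-0.047],[1,2.1,-5.4,0,-0.047],[1,2.1,-5.4,0,-0.047],[1,2.1,-5.4,0,-0.047],[1,2.1,-5.4,0,-0.047]],
])

```text
time_s: 1.1
tcp_pos: [0.4635, 0.1731, 0.2219]
eef_rot: [-180.0, 0.0, -47.6]
contact_force: [1.4, -0.2, 0.8]
gripper_width: 0.0877
gripper_force: 0.0
```

Call:
jog_arm([
  [[1,0,-5.4,0,-0.047],[1,0,-5.4,0,-0.047],[1,0,-5.4,0,-0.047],[1,0,-5.4,0,-0.047],[1,0,-5.4,0,-0.047],[1,0,-5.4,0,-0.047],[1,0,-5.4,0,-0.047],[0,0,-5.4,0,-0.047]],
])

```text
time_s: 2.1
tcp_pos: [0.4629, -0.2588, 0.2217]
eef_rot: [180.0, 0.0, -69.1]
contact_force: [1.8, 1.2, -0.6]
gripper_width: 0.0823
gripper_force: 0.0
```

Call:
jog_arm([
  [[-0.2,0,0,-2,0],[-0.2,0,0,-2,0],[-0.2,0,0,-2,0],[-0.2,0,0,0,0]],
])

```text
time_s: 2.6
tcp_pos: [0.462, -0.2568, 0.1603]
eef_rot: [179.8, 0.1, -69.1]
contact_force: [-0.3, 0.2, 0.7]
gripper_width: 0.043
gripper_force: 0.0
```

Call:
jog_arm([
  [[-0.2,0.4,-0.2,-2.5,0],[-0.2,0,0,-2.5,0],[-0.2,0,0,-2.5,0],[-0.2,0,0,-2.5,0],[-0.2,0,0,-1.5,0],[-0.2,0,0,-1,0],[-0.2,0,0,-0.4,0],[-0.2,0,0,0,0]],
])

```text
time_s: 3.6
tcp_pos: [0.4676, -0.2591, 0.0332]
eef_rot: [-180.0, -0.0, -69.0]
contact_force: [-0.4, -0.6, -0.2]
gripper_width: 0.035
gripper_force: 0.0
```

```bash
python3 - <<'E'
from h import *
f=lambda i,x,y,w,h,k:cv2.resize(i[y:y+h,x:x+w],None,fx=k,fy=k,interpolation=cv2.INTER_CUBIC)
cv2.imwrite("pics/g.png",np.hstack([f(r.capture("top"),355,230,80,70,5),f(r.capture("side"),345,110,80,70,5)]))
E
```

```text
(no output)
```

View pics/g.png

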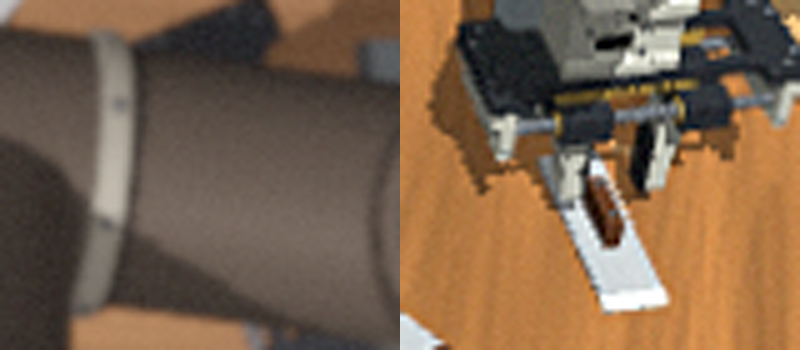

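The side view shows the rib (605,210) between the two open fingers (570,200) and (655,190). I'm closing the gripper now.

Call:
jog_arm([
  [[-0.2,0,0,-0.2,0],[-0.9,0,0,0,0],[-0.9,0,0,0,0],[-0.9,0,0,0,0],[-0.9,0,0,0,0],[-0.9,0,0,0,0]],
], force=35)

```text
time_s: 4.45
tcp_pos: [0.4673, -0.259, 0.0308]
eef_rot: [180.0, 0.0, -69.0]
contact_force: [-0.0, -0.4, 0.1]
gripper_width: 0.0044
gripper_force: 0.0
```

Call:
jog_arm([
  [[-0.9,0,0,1,0],[-0.9,0,0,2,0],[-0.9,0,0,2,0],[-0.9,0,0,2,0],[-0.9,0,0,1,0],[-0.9,0,0,0,0],[-0.9,0,0,0,0]],
])

```text
time_s: 5.32
tcp_pos: [0.4668, -0.2589, 0.1103]
eef_rot: [180.0, 0.0, -69.0]
contact_force: [-0.4, 0.7, 0.3]
gripper_width: 0.0047
gripper_force: 0.0
```

The gripper closed to 4 mm, so it missed the rib. I'll check the scene and the tool geometry.

```bash
python3 - <<'E'
from h import *
f=lambda i,x,y,w,h,k:cv2.resize(i[y:y+h,x:x+w],None,fx=k,fy=k,interpolation=cv2.INTER_CUBIC)
s=r.capture("side");cv2.imwrite("pics/g2.png",f(s,330,90,100,100,6))
st=r.get_state();t=st["tcp_pos"];print(r.tip_extent,st)
print("tip now px",px("side",t-[0,0,r.tip_extent]), "TCP",px("side",t))
print("earlier tip px",px("side",[.4676,-.2591,.0142]),"rib",px("side",[.4665,-.259,.027]))
E
```

```text
0.019 {'time_s': 5.375, 'joints': array([-7.96290488e+00,  1.32757534e+01, -2.56782590e+01, -1.26822166e-02,
       -5.11232763e+01,  2.89356294e+01]), 'qd': array([ 0.02079097,  0.33853108, -0.08079972,  0.09301949, -0.0208018 ,
        0.07859533]), 'joint_torque': array([ 5.31552447e-03, -4.37365258e+01,  2.44892639e+01,  5.79564661e+00,
        7.34089594e-02,  1.30421076e-04]), 'tcp_pos': array([ 0.46676185, -0.25889171,  0.1100856 ]), 'eef_rot': array([ 1.79937131e+02,  4.60258489e-02, -6.90352673e+01]), 'contact_force': array([ 0.14752649, -0.06607135, -0.11405133]), 'moment': array([ 0.02454263, -0.03178892,  0.03564924]), 'gripper_force': 0.0, 'gripper_width': 0.004318028727378118}
tip now px [388.22234552 133.90300386] TCP [389.19188287 128.8800394 ]
earlier tip px [384.24441933 152.97405021] rib [385.18995103 149.97597969]
```

View pics/g2.png

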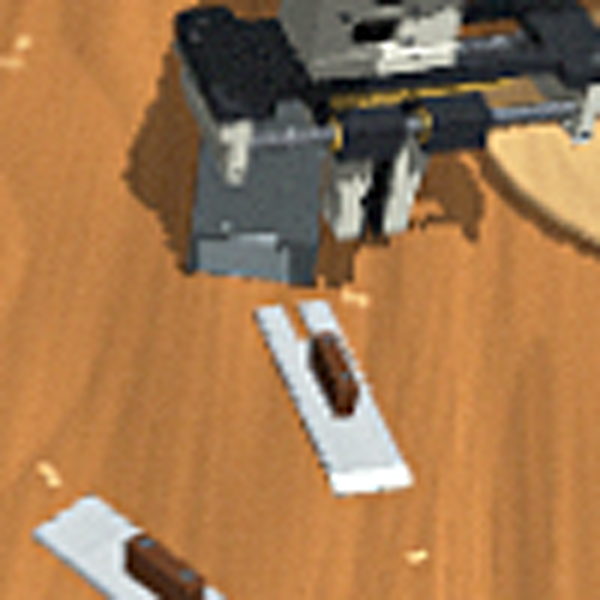

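The closed tip sits at about (392,129) px against a predicted (388,134), so the tool isn't where the reading puts it. I'll quantify the offset.

```bash
python3 - <<'E'
from h import *
np.set_printoptions(precision=4,suppress=True)
t=r.get_state()["tcp_pos"]
for dz in(0,.01,.02,.03):
    p=t+[0,0,dz-.019]; print(dz,at("side",392,129.2,p[2])-p, at("side",387.5,149.2,.0142+dz)-[.4676,-.2591,.0142+dz])
print([px("side",q).round(1) for q in ([.47,-.259,.02],[.48,-.259,.02],[.47,-.249,.02],[.47,-.259,.03])])
# start picture: tip visibility
print(px("side",[.295,.6066,.202]))
E
```

```text
0 [-0.0106 -0.0247  0.    ] [-0.0095 -0.0198 -0.    ]
0.01 [-0.0094 -0.0117  0.    ] [-0.0084 -0.0081  0.    ]
0.02 [-0.0082  0.0012  0.    ] [-0.0073  0.0035  0.    ]
0.03 [-0.007   0.0141  0.    ] [-0.0063  0.0151  0.    ]
[array([383.7, 151.5]), array([380.5, 151.1]), array([383.6, 153.6]), array([384.2, 149.1])]
[497.6629 495.127 ]
```

Call:
jog_arm([
  [[-0.9,-3.6,-2,0,0],[-0.9,-3.6,-2,0,0],[-0.9,0,0,-2,0],[-0.9,0,0,-2,0],[-0.9,0,0,-2,0],[-0.9,0,0,-1.5,0],[-0.9,0,0,-0.5,0],[-0.9,0,0,0,0]],
])

```text
time_s: 6.38
tcp_pos: [0.395, -0.299, 0.0305]
eef_rot: [179.9, 0.0, -69.0]
contact_force: [-0.7, -0.5, -0.5]
gripper_width: 0.0045
gripper_force: 0.0
```

Call:
jog_arm([
  [[-0.9,0,0,-0.2,0],[-0.9,0,0,-0.2,0],[-0.9,0,0,-0.1,0],[-0.9,0,0,0,0]],
])

```text
time_s: 6.88
tcp_pos: [0.3953, -0.2991, 0.0259]
eef_rot: [-180.0, -0.0, -69.0]
contact_force: [0.5, -0.3, -0.1]
gripper_width: 0.0044
gripper_force: 0.0
```

Call:
jog_arm([
  [[-0.9,0,0,-0.2,0],[-0.9,0,0,-0.2,0],[-0.9,0,0,-0.1,0],[-0.9,0,0,-0.1,0],[-0.9,0,0,-0.05,0],[-0.9,0,0,0,0]],
])

```text
time_s: 7.62
tcp_pos: [0.3953, -0.2991, 0.0193]
eef_rot: [180.0, 0.0, -69.0]
contact_force: [-0.1, 0.8, 0.6]
gripper_width: 0.0046
gripper_force: 0.0
```

```bash
python3 - <<'E'
from h import *
f=lambda i,x,y,w,h,k:cv2.resize(i[y:y+h,x:x+w],None,fx=k,fy=k,interpolation=cv2.INTER_CUBIC)
s=r.capture("side");cv2.imwrite("pics/g3.png",f(s,360,90,100,75,8))
st=r.get_state();t=st["tcp_pos"];print(t,st["contact_force"])
print("tip now px",px("side",t-[0,0,r.tip_extent]), "TCP",px("side",t))
E
```

```text
[ 0.39535011 -0.29905888  0.01939145] [-0.6358967  -0.00543374 -0.05299357]
tip now px [406.53772074 150.71446022] TCP [407.65173831 146.25068617]
```

View pics/g3.png

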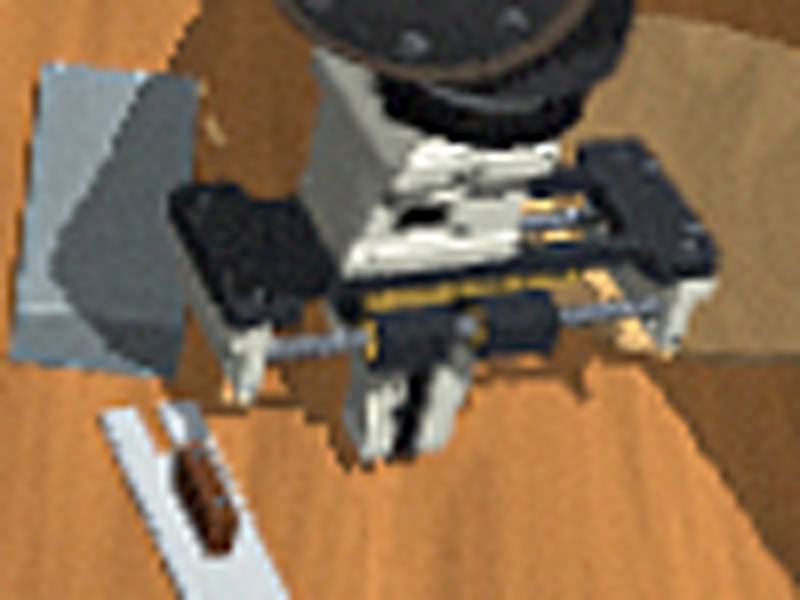

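The fingertips, at crop (402,458), nearly meet their shadow. I'll go a few mm lower to find the real contact height.

Call:
jog_arm([
  [[-0.9,0,0,-0.05,0],[-0.9,0,0,-0.05,0],[-0.9,0,0,-0.05,0],[-0.9,0,0,-0.05,0],[-0.9,0,0,0,0]],
])

```text
time_s: 8.3
tcp_pos: [0.3953, -0.299, 0.0173]
eef_rot: [180.0, 0.0, -69.0]
contact_force: [0.8, 0.3, 0.5]
gripper_width: 0.0047
gripper_force: 0.0
```

```bash
python3 - <<'E'
from h import *
np.set_printoptions(precision=4,suppress=True)
for z in(0,.005): print(at("side",409.8,147.0,z))
E
```

```text
[ 0.3847 -0.3198  0.    ]
[ 0.3857 -0.3139  0.005 ]
```

Call:
jog_arm([
  [[-0.9,0,0,-0.05,0],[-0.9,0,0,-0.05,0],[-0.9,0,0,-0.05,0],[-0.9,0,0,-0.05,0],[-0.9,0,0,0,0]],
])

```text
time_s: 8.93
tcp_pos: [0.3953, -0.299, 0.0153]
eef_rot: [180.0, 0.0, -69.0]
contact_force: [-0.6, 0.5, 0.4]
gripper_width: 0.0043
gripper_force: 0.0
```

Call:
jog_arm([
  [[-0.9,0,0,-0.05,0],[-0.9,0,0,-0.05,0],[-0.9,0,0,-0.05,0],[-0.9,0,0,-0.05,0],[-0.9,0,0,0,0]],
])

```text
time_s: 9.55
tcp_pos: [0.3953, -0.299, 0.0133]
eef_rot: [180.0, 0.0, -69.0]
contact_force: [-0.6, 0.4, -0.3]
gripper_width: 0.0044
gripper_force: 0.0
```

Call:
jog_arm([
  [[-0.9,0,0,-0.1,0],[-0.9,0,0,-0.1,0],[-0.9,0,0,-0.05,0],[-0.9,0,0,0,0]],
])

```text
time_s: 10.05
tcp_pos: [0.3952, -0.299, 0.0108]
eef_rot: [180.0, 0.0, -69.0]
contact_force: [0.5, -1.0, -0.6]
gripper_width: 0.0045
gripper_force: 0.0
```

Call:
jog_arm([
  [[-0.9,0,0,-0.1,0],[-0.9,0,0,-0.1,0],[-0.9,0,0,-0.05,0],[-0.9,0,0,0,0]],
])

```text
time_s: 10.55
tcp_pos: [0.3953, -0.299, 0.0083]
eef_rot: [180.0, 0.0, -69.0]
contact_force: [0.1, 0.1, 0.3]
gripper_width: 0.0046
gripper_force: 0.0
```

```bash
python3 - <<'E'
from h import *
f=lambda i,x,y,w,h,k:cv2.resize(i[y:y+h,x:x+w],None,fx=k,fy=k,interpolation=cv2.INTER_CUBIC)
s=r.capture("side");cv2.imwrite("pics/g4.png",f(s,390,125,50,40,12))
E
```

```text
(no output)
```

View pics/g4.png

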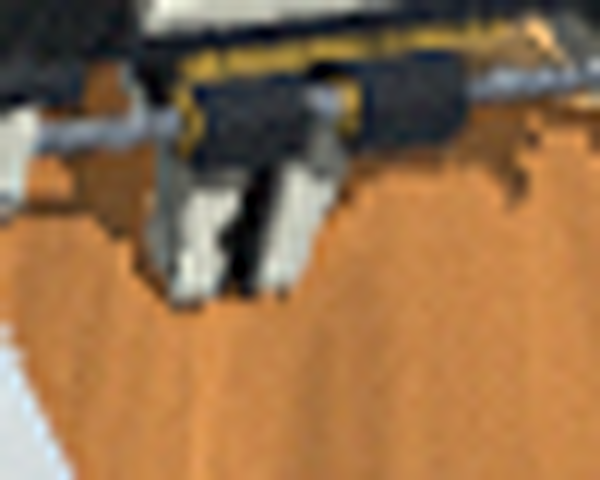

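The tip is at crop (235,298), px (409.6,149.8), with the shadow almost merged. It is close to the bench, so I'll continue by feel.

Call:
jog_arm([
  [[-0.9,0,0,-0.05,0],[-0.9,0,0,-0.05,0],[-0.9,0,0,-0.05,0],[-0.9,0,0,0,0]],
])

```text
time_s: 11.1
tcp_pos: [0.3953, -0.299, 0.0068]
eef_rot: [180.0, 0.0, -69.0]
contact_force: [0.6, 0.5, -0.0]
gripper_width: 0.0045
gripper_force: 0.0
```

Call:
jog_arm([
  [[-0.9,0,0,-0.05,0],[-0.9,0,0,-0.05,0],[-0.9,0,0,0,0]],
])

```text
time_s: 11.48
tcp_pos: [0.3952, -0.299, 0.0058]
eef_rot: [180.0, 0.0, -69.0]
contact_force: [0.4, -0.3, -0.3]
gripper_width: 0.0043
gripper_force: 0.0
```

Call:
jog_arm([
  [[-0.9,0,0,-0.05,0],[-0.9,0,0,-0.05,0],[-0.9,0,0,0,0]],
])

```text
time_s: 11.85
tcp_pos: [0.3953, -0.299, 0.0048]
eef_rot: [180.0, 0.0, -69.0]
contact_force: [0.5, 0.3, -0.4]
gripper_width: 0.0045
gripper_force: 0.0
```

Call:
jog_arm([
  [[-0.9,0,0,-0.05,0],[-0.9,0,0,-0.05,0],[-0.9,0,0,0,0]],
])

```text
time_s: 12.22
tcp_pos: [0.3952, -0.299, 0.0038]
eef_rot: [180.0, 0.0, -69.0]
contact_force: [-0.1, 0.2, -0.6]
gripper_width: 0.0045
gripper_force: 0.0
```

Call:
jog_arm([
  [[-0.9,0,0,-0.05,0],[-0.9,0,0,-0.05,0],[-0.9,0,0,0,0]],
])

```text
time_s: 12.6
tcp_pos: [0.3953, -0.2991, 0.0028]
eef_rot: [180.0, 0.0, -69.0]
contact_force: [0.4, 0.3, -0.3]
gripper_width: 0.0046
gripper_force: 0.0
```

Call:
jog_arm([
  [[-0.9,0,0,-0.05,0],[-0.9,0,0,-0.05,0],[-0.9,0,0,0,0]],
])

```text
time_s: 12.98
tcp_pos: [0.3953, -0.299, 0.0018]
eef_rot: [180.0, 0.0, -69.0]
contact_force: [0.1, -0.1, 0.3]
gripper_width: 0.0045
gripper_force: 0.0
```

Call:
jog_arm([
  [[-0.9,0,0,-0.05,0],[-0.9,0,0,-0.05,0],[-0.9,0,0,0,0]],
])

```text
time_s: 13.35
tcp_pos: [0.3953, -0.299, 0.0008]
eef_rot: [180.0, 0.0, -69.0]
contact_force: [0.4, 0.3, -0.4]
gripper_width: 0.0043
gripper_force: 0.0
```

Call:
jog_arm([
  [[-0.9,0,0,-0.05,0],[-0.9,0,0,-0.05,0],[-0.9,0,0,0,0]],
])

```text
time_s: 13.72
tcp_pos: [0.3953, -0.299, -0.0002]
eef_rot: [180.0, 0.0, -69.0]
contact_force: [0.5, -0.5, 0.6]
gripper_width: 0.0043
gripper_force: 0.0
```

Call:
jog_arm([
  [[-0.9,0,0,-0.05,0],[-0.9,0,0,-0.05,0],[-0.9,0,0,0,0]],
])

```text
time_s: 14.1
tcp_pos: [0.3953, -0.299, -0.0012]
eef_rot: [180.0, 0.0, -69.0]
contact_force: [0.1, 0.7, 0.2]
gripper_width: 0.0043
gripper_force: 0.0
```

Call:
jog_arm([
  [[-0.9,0,0,-0.05,0],[-0.9,0,0,-0.05,0],[-0.9,0,0,0,0]],
])

```text
time_s: 14.48
tcp_pos: [0.3953, -0.299, -0.0022]
eef_rot: [180.0, 0.0, -69.0]
contact_force: [-0.8, 0.4, 0.6]
gripper_width: 0.0043
gripper_force: 0.0
```

Call:
jog_arm([
  [[-0.9,0,0,-0.1,0],[-0.9,0,0,0,0]],
])

```text
time_s: 14.72
tcp_pos: [0.3952, -0.299, -0.0032]
eef_rot: [180.0, 0.0, -69.0]
contact_force: [-0.4, 0.4, -0.1]
gripper_width: 0.0045
gripper_force: 0.0
```

Call:
jog_arm([
  [[-0.9,0,0,-0.1,0],[-0.9,0,0,0,0]],
])

```text
time_s: 14.98
tcp_pos: [0.3953, -0.299, -0.0042]
eef_rot: [180.0, 0.0, -69.0]
contact_force: [-0.1, -0.1, 1.1]
gripper_width: 0.0043
gripper_force: 0.0
```

```bash
python3 - <<'E'
from h import *
s=r.capture("side").astype(int); st=r.get_state(); print(st["tcp_pos"],st["joint_torque"].round(2))
for v in range(143,162): print(v,' '.join("%4d"%(s[v,u,2]-s[v,u,0]) for u in range(398,424)))
E
```

```text
[ 0.39525674 -0.29903747 -0.00419539] [ -0.   -44.82  17.22   4.07   0.08  -0.  ]
143   76   68   72   83   17    2    5    6    4    2   10    4    0   -7    4   15   13    6   13   50   70   97  132  125  122  127
144   59   71   71   87   17    0    7    7   13    7   15    3   -6    8    9   16   10    9   19   62   82  118  129  122  121  129
145   61   64   74   66    6   -1    2   12   15   12   11    0   -6    1    8   13    7   14   79  118  119  128  124  118  124  123
146  113   61   66   63   -1    4    6   16   12   14    6   -5   -5    3   11   10   12   35  132  135  123  116  116  119  123  127
147  125  117  132   20   -5    6    9   14   15    7   -3   -2    4    2   14   10   16   86  132  127  118  115  113  117  117  121
148  113  125  143   21   -8    3    5   12   13    9   -2   -5    4   10   14   11   15  104  128  115  121  109  110  119  119  125
149  113  126  134  124   -9    3   12   16   13   18   -3   -1    2   12   12    7   33  126  121  116  109  109  111  117  122  123
150  115  120  128  142   41   -4    7    9   12    5  -15  -10    0    8    5  
[... 827 characters left out ...]
  116  114  112  109  117  121
157  120  125  124  122  121  129  128  118  135  137  134  127  124  124  127  121  118  109  107  113  114  117  110  112  113  125
158  122  127  124  124  128  134  128  122  136  139  131  124  126  127  129  122  119  108  106  113  118  112  111  109  119  120
159  119  119  120  117  126  126  127  123  139  134  127  127  123  124  123  121  118  110  102  110  118  115  109  112  116  122
160  121  120  116  120  131  124  124  124  134  137  131  126  126  125  125  120  113  110  105  110  116  116  112  116  121  123
161  119  121  115  121  127  127  126  124  138  139  126  127  128  127  125  123  113  101  108  113  115  111  112  111  113  122
```

Call:
jog_arm([
  [[-0.9,0,0,-0.1,0],[-0.9,0,0,0,0]],
])

```text
time_s: 15.28
tcp_pos: [0.3954, -0.2991, -0.0044]
eef_rot: [-180.0, -0.0, -69.0]
contact_force: [-2.5, 1.6, 11.3]
gripper_width: 0.0045
gripper_force: 5.2
```

```bash
python3 - <<'E'
from h import *
np.set_printoptions(precision=4,suppress=True)
for z in(0,.005): print(at("side",408.7,152,z))
E
```

```text
[ 0.3883 -0.2946  0.    ]
[ 0.3893 -0.2888  0.005 ]
```

The bench is reached at a reported TCP z of −0.0042, where 0.019 was expected. The z reading is therefore about 23 mm too low. I'll correct for it and regrasp.

Call:
jog_arm([
  [[-0.9,0,0,1,0],[-0.2,0,0,3,0],[-0.2,0,0,3,0],[-0.2,2.5,1.5,0,0],[-0.2,2.5,1.5,0,0],[-0.2,2.5,1.5,0,0],[-0.2,0,0,0,0],[-0.2,0,0,0,0]],
])

```text
time_s: 16.27
tcp_pos: [0.4698, -0.254, 0.0649]
eef_rot: [180.0, 0.0, -69.0]
contact_force: [0.2, -0.8, 0.7]
gripper_width: 0.0349
gripper_force: 0.0
```

Call:
jog_arm([
  [[-0.2,0,0,-2,0],[-0.2,0,0,-1.5,0],[-0.2,0,0,-1,0],[-0.2,0,0,-0.7,0],[-0.2,0,0,-0.5,0],[-0.2,0,0,0,0]],
])

```text
time_s: 17.02
tcp_pos: [0.4702, -0.2541, 0.0077]
eef_rot: [180.0, 0.0, -69.0]
contact_force: [-0.3, -0.5, 1.1]
gripper_width: 0.0357
gripper_force: 0.0
```

Call:
jog_arm([
  [[-0.9,0,0,0,0],[-0.9,0,0,0,0],[-0.9,0,0,0,0],[-0.9,0,0,0,0]],
], force=35)

```text
time_s: 17.52
tcp_pos: [0.4695, -0.2541, 0.008]
eef_rot: [179.9, 0.0, -69.0]
contact_force: [-4.6, -1.0, 5.7]
gripper_width: 0.0121
gripper_force: 35.0
```

Call:
jog_arm([
  [[-0.9,0,0,0.5,0],[-0.9,0,0,1.5,0],[-0.9,0,0,2.5,0],[-0.9,0,0,2.5,0],[-0.9,0,0,2,0],[-0.9,0,0,0,0]],
])

```text
time_s: 18.27
tcp_pos: [0.4719, -0.2542, 0.1001]
eef_rot: [-179.8, -0.1, -69.0]
contact_force: [0.6, -0.0, -2.6]
gripper_width: 0.0115
gripper_force: 35.0
```

Call:
jog_arm([
  [[-0.9,0.2,2,0,-0.03],[-0.9,0.5,5,0,-0.05],[-0.9,0.5,5,0,-0.05],[-0.9,0.5,5,0,-0.05],[-0.9,0.5,5,0,-0.05],[-0.9,0.5,5,0,-0.05],[-0.9,0.5,5,0,-0.05],[-0.9,0.1,4,0,-0.047]],
])

```text
time_s: 19.27
tcp_pos: [0.5031, 0.108, 0.0972]
eef_rot: [180.0, 0.0, -90.7]
contact_force: [-0.0, -0.6, -2.6]
gripper_width: 0.0116
gripper_force: 35.0
```

Call:
jog_arm([
  [[-0.9,0,3,0,0],[-0.9,0,2,-1,0],[-0.9,0,0,-1.5,0],[-0.9,0,0,-1,0],[-0.9,0,0,0,0],[-0.9,0,0,0,0]],
])

```text
time_s: 20.02
tcp_pos: [0.5035, 0.1553, 0.063]
eef_rot: [-180.0, -0.0, -90.7]
contact_force: [-0.2, 0.4, -2.4]
gripper_width: 0.0115
gripper_force: 35.0
```

```bash
python3 - <<'E'
from h import *
np.set_printoptions(precision=4,suppress=True)
im=np.mean([r.capture("side").astype(float) for _ in range(4)],0).astype(np.uint8);cv2.imwrite("pics/s5.png",im)
st=r.get_state();print(st["tcp_pos"],st["eef_rot"],st["contact_force"])
cv2.imwrite("pics/p.png",cv2.resize(im[215:310,325:400],None,fx=6,fy=6,interpolation=cv2.INTER_CUBIC))
E
```

```text
[0.5036 0.1559 0.0633] [-179.9546    0.0327  -90.6495] [-0.6557  0.0533 -2.6549]
```

View pics/p.png

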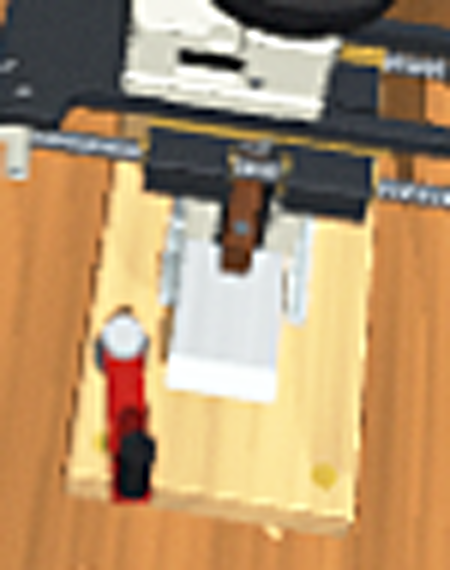

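The picture shows the iron held above the bed, notch end away from the camera. Its bevelled edge corners are at crop (165,388) and (274,402), with the rails either side.

```bash
python3 - <<'E'
from h import *
np.set_printoptions(precision=4,suppress=True)
T=lambda x,y,z,o,k,n="side":at(n,o[0]+(x+.5)/k-.5,o[1]+(y+.5)/k-.5,z)
o=(325,215)
b=[T(165,388,.0553,o,6),T(274,402,.0553,o,6)];print("bevel",b,sum(b)/2)
b=[T(*p,.0603,o,6) for p in[(189,240),(170,350),(283,246),(277,358)]];print("edges",np.array(b))
c=(330,215)
b=[T(*p,.029,c,6) for p in[(160,140),(138,303),(280,157),(265,325)]];print("rails",np.array(b),"bed",[T(*p,.02,c,6) for p in[(350,78),(322,520)]])
# edges by gradient on rows of s5
im=cv2.imread("pics/s5.png").astype(float)
for v in (262,268,272,276): print(v,[int(x) for x in im[v,345:380,2]-im[v,345:380,0]])
E
```

```text
bevel [array([0.5232, 0.2221, 0.0553]), array([0.4824, 0.2213, 0.0553])] [0.5028 0.2217 0.0553]
edges [[0.5209 0.1588 0.0603]
 [0.5232 0.2086 0.0603]
 [0.4844 0.1554 0.0603]
 [0.4831 0.2054 0.0603]]
rails [[0.5243 0.089  0.029 ]
 [0.5253 0.1691 0.029 ]
 [0.4738 0.0892 0.029 ]
 [0.4746 0.1709 0.029 ]] bed [array([0.4454, 0.0359, 0.02  ]), array([0.4466, 0.2466, 0.02  ])]
262 [98, 101, 98, 100, 102, 111, 56, -15, -12, -9, -12, -5, -6, -7, -4, -6, -6, -6, -7, -6, -7, -7, -5, -6, -6, -6, -11, 30, -6, -12, -17, 53, 93, 95, 98]
268 [-18, -12, 8, 82, 98, 97, 106, 84, 68, -3, -11, -6, -7, -6, -5, -5, -6, -5, -5, -5, -5, -5, -6, -5, -4, -10, 9, 41, 7, -13, 12, 93, 97, 98, 99]
272 [-8, -8, -12, -18, 13, 106, 109, 83, 19, -8, -7, -6, -6, -5, -6, -6, -5, -5, -5, -4, -5, -7, -5, -5, -7, -17, 51, 91, 95, 99, 99, 94, 95, 100, 99]
276 [173, 172, 172, 149, 106, 99, 105, 78, -1, -2, -1, -1, -1, -2, -1, -1, -2, -2, -2, -3, -3, -4, -4, -6, -7, -20, 72, 96, 93, 98, 98, 94, 98, 100, 98]
```

Call:
jog_arm([
  [[-0.9,-0.3,0.4,0,0],[-0.9,0,0,-1,0],[-0.9,0,0,-0.8,0],[-0.9,0,0,-0.4,0],[-0.9,0,0,0,0],[-0.9,0,0,0,0]],
])

```text
time_s: 20.98
tcp_pos: [0.5004, 0.16, 0.0409]
eef_rot: [-180.0, 0.0, -90.6]
contact_force: [-0.6, 0.4, -3.4]
gripper_width: 0.0116
gripper_force: 35.0
```

Call:
jog_arm([
  [[-0.9,0,0,-0.1,0],[-0.9,0,0,-0.1,0],[-0.9,0,0,-0.1,0],[-0.9,0,0,-0.1,0],[-0.9,0,0,0,0]],
])

```text
time_s: 21.6
tcp_pos: [0.5002, 0.1599, 0.0368]
eef_rot: [180.0, -0.0, -90.6]
contact_force: [-0.2, -0.0, -2.2]
gripper_width: 0.0118
gripper_force: 35.0
```

Call:
jog_arm([
  [[-0.9,0,0,-0.1,0],[-0.9,0,0,-0.1,0],[-0.9,0,0,0,0]],
])

```text
time_s: 21.98
tcp_pos: [0.5002, 0.1599, 0.0348]
eef_rot: [180.0, -0.0, -90.6]
contact_force: [0.5, -0.6, -2.8]
gripper_width: 0.0117
gripper_force: 35.0
```

Call:
jog_arm([
  [[-0.9,0,0,-0.1,0],[-0.9,0,0,-0.1,0],[-0.9,0,0,-0.1,0],[-0.9,0,0,0,0]],
])

```text
time_s: 22.48
tcp_pos: [0.5002, 0.1599, 0.0318]
eef_rot: [180.0, -0.0, -90.6]
contact_force: [-0.1, -0.3, -3.0]
gripper_width: 0.0116
gripper_force: 35.0
```

Call:
jog_arm([
  [[-0.9,0,0,-0.1,0],[-0.9,0,0,-0.1,0],[-0.9,0,0,0,0]],
])

```text
time_s: 22.85
tcp_pos: [0.5002, 0.1599, 0.0298]
eef_rot: [180.0, -0.0, -90.6]
contact_force: [0.1, 0.2, -2.0]
gripper_width: 0.0122
gripper_force: 35.0
```

Call:
jog_arm([
  [[-0.9,0,0,-0.05,0],[-0.9,0,0,-0.05,0],[-0.9,0,0,0,0]],
])

```text
time_s: 23.22
tcp_pos: [0.5003, 0.1599, 0.0288]
eef_rot: [180.0, -0.0, -90.6]
contact_force: [-0.2, 0.3, -2.1]
gripper_width: 0.0114
gripper_force: 35.0
```

Call:
jog_arm([
  [[-0.9,0,0,-0.05,0],[-0.9,0,0,0,0],[-0.9,0,0,0,0]],
])

```text
time_s: 23.6
tcp_pos: [0.5003, 0.16, 0.0284]
eef_rot: [-180.0, 0.0, -90.6]
contact_force: [-0.8, -0.2, -3.5]
gripper_width: 0.0118
gripper_force: 35.0
```

Call:
jog_arm([
  [[-0.9,0,0,-0.05,0],[-0.9,0,0,0,0],[-0.9,0,0,0,0]],
])

```text
time_s: 23.98
tcp_pos: [0.5004, 0.16, 0.028]
eef_rot: [-180.0, 0.0, -90.6]
contact_force: [-0.1, -0.5, 1.2]
gripper_width: 0.0117
gripper_force: 35.0
```

Call:
jog_arm([
  [[-0.9,0,-0.1,0,0],[-0.9,0,-0.1,0,0],[-0.9,0,-0.1,0,0],[-0.9,0,-0.1,0,0],[-0.9,0,-0.1,0,0],[-0.9,0,-0.05,0,0],[-0.9,0,0,0,0]],
])

```text
time_s: 24.85
tcp_pos: [0.5005, 0.1546, 0.028]
eef_rot: [-180.0, 0.0, -90.6]
contact_force: [0.4, 2.0, 0.9]
gripper_width: 0.0118
gripper_force: 35.0
```

Call:
jog_arm([
  [[-0.9,0,-0.04,0,0],[-0.9,0,-0.04,0,0],[-0.9,0,-0.02,0,0],[-0.9,0,0,0,0]],
])

```text
time_s: 25.35
tcp_pos: [0.5006, 0.1537, 0.028]
eef_rot: [-180.0, 0.0, -90.6]
contact_force: [1.1, 3.5, 4.2]
gripper_width: 0.0116
gripper_force: 35.0
```

Call:
jog_arm([
  [[-0.9,0,-0.03,0,0],[-0.9,0,-0.02,0,0],[-0.9,0,0,0,0]],
])

```text
time_s: 25.72
tcp_pos: [0.5005, 0.1531, 0.028]
eef_rot: [-180.0, 0.0, -90.6]
contact_force: [-0.4, 5.6, 4.2]
gripper_width: 0.0118
gripper_force: 35.0
```

Call:
jog_arm([
  [[-0.9,0,0,0.04,0],[-0.9,0,0,0,0],[-0.9,0,0,0,0]],
])

```text
time_s: 26.1
tcp_pos: [0.5, 0.1525, 0.028]
eef_rot: [180.0, -0.0, -90.6]
contact_force: [0.8, 1.5, 0.6]
gripper_width: 0.0114
gripper_force: 35.0
```

Call:
jog_arm([
  [[-0.9,0,-0.03,0,0],[-0.9,0,-0.02,0,0],[-0.9,0,0,0,0]],
])

```text
time_s: 26.48
tcp_pos: [0.5, 0.1522, 0.028]
eef_rot: [180.0, -0.0, -90.6]
contact_force: [0.4, 1.1, -0.4]
gripper_width: 0.0119
gripper_force: 35.0
```

Call:
jog_arm([
  [[-0.9,0,-0.03,0,0],[-0.9,0,-0.03,0,0],[-0.9,0,0,0,0]],
])

```text
time_s: 26.85
tcp_pos: [0.5, 0.1515, 0.028]
eef_rot: [180.0, -0.0, -90.6]
contact_force: [0.5, 0.0, -1.3]
gripper_width: 0.0119
gripper_force: 35.0
```

Call:
jog_arm([
  [[-0.9,0,-0.03,0,0],[-0.9,0,-0.03,0,0],[-0.9,0,0,0,0]],
])

```text
time_s: 27.22
tcp_pos: [0.5001, 0.151, 0.0281]
eef_rot: [180.0, -0.0, -90.6]
contact_force: [0.7, 0.5, -2.3]
gripper_width: 0.0118
gripper_force: 35.0
```

Call:
jog_arm([
  [[-0.9,0,-0.03,0,0],[-0.9,0,-0.02,0,0],[-0.9,0,0,0,0]],
])

```text
time_s: 27.6
tcp_pos: [0.5003, 0.1507, 0.0282]
eef_rot: [180.0, -0.0, -90.6]
contact_force: [-0.2, -0.3, -3.4]
gripper_width: 0.0115
gripper_force: 35.0
```

Call:
jog_arm([
  [[-0.9,0,-0.03,0,0],[-0.9,0,-0.02,0,0],[-0.9,0,0,0,0]],
])

```text
time_s: 27.98
tcp_pos: [0.5003, 0.1502, 0.0283]
eef_rot: [-180.0, 0.0, -90.6]
contact_force: [-0.7, -0.3, -2.3]
gripper_width: 0.0116
gripper_force: 35.0
```

Call:
jog_arm([
  [[-0.9,0,-0.03,0,0],[-0.9,0,-0.02,0,0],[-0.9,0,0,0,0]],
])

```text
time_s: 28.35
tcp_pos: [0.5003, 0.1497, 0.0282]
eef_rot: [180.0, -0.0, -90.6]
contact_force: [-0.3, -0.2, -1.2]
gripper_width: 0.0118
gripper_force: 35.0
```

Call:
jog_arm([
  [[-0.9,0,-0.03,0,0],[-0.9,0,-0.02,0,0],[-0.9,0,0,0,0]],
])

```text
time_s: 28.72
tcp_pos: [0.5003, 0.1492, 0.0283]
eef_rot: [180.0, -0.0, -90.6]
contact_force: [0.1, 0.8, -2.4]
gripper_width: 0.0117
gripper_force: 35.0
```

Call:
jog_arm([
  [[-0.9,0,-0.03,0,0],[-0.9,0,-0.02,0,0],[-0.9,0,0,0,0]],
])

```text
time_s: 29.1
tcp_pos: [0.5003, 0.1487, 0.0282]
eef_rot: [180.0, -0.0, -90.6]
contact_force: [0.1, -0.4, -2.9]
gripper_width: 0.0118
gripper_force: 35.0
```

Call:
jog_arm([
  [[-0.9,0,-0.03,0,0],[-0.9,0,-0.02,0,0],[-0.9,0,0,0,0]],
])

```text
time_s: 29.48
tcp_pos: [0.5003, 0.1482, 0.0283]
eef_rot: [180.0, -0.0, -90.6]
contact_force: [0.6, 0.3, -2.3]
gripper_width: 0.0114
gripper_force: 35.0
```

Call:
jog_arm([
  [[-0.9,0,-0.03,0,0],[-0.9,0,-0.02,0,0],[-0.9,0,0,0,0]],
])

```text
time_s: 29.85
tcp_pos: [0.5003, 0.1477, 0.0283]
eef_rot: [-180.0, 0.0, -90.6]
contact_force: [0.2, 0.7, -2.4]
gripper_width: 0.0119
gripper_force: 35.0
```

Call:
jog_arm([
  [[-0.9,0,-0.03,0,0],[-0.9,0,-0.02,0,0],[-0.9,0,0,0,0]],
])

```text
time_s: 30.22
tcp_pos: [0.5003, 0.1472, 0.0282]
eef_rot: [180.0, -0.0, -90.6]
contact_force: [-0.4, -0.2, -2.7]
gripper_width: 0.0117
gripper_force: 35.0
```

Call:
jog_arm([
  [[-0.9,0,-0.03,0,0],[-0.9,0,-0.02,0,0],[-0.9,0,0,0,0]],
])

```text
time_s: 30.6
tcp_pos: [0.5003, 0.1467, 0.0283]
eef_rot: [-180.0, -0.0, -90.6]
contact_force: [0.6, 0.6, -2.5]
gripper_width: 0.0116
gripper_force: 35.0
```

Call:
jog_arm([
  [[-0.9,0,-0.03,0,0],[-0.9,0,-0.02,0,0],[-0.9,0,0,0,0]],
])

```text
time_s: 30.98
tcp_pos: [0.5003, 0.1463, 0.0283]
eef_rot: [-180.0, 0.0, -90.6]
contact_force: [0.1, 0.3, -2.7]
gripper_width: 0.0118
gripper_force: 35.0
```

```bash
python3 - <<'E'
from h import *
im=r.capture("side").astype(int);d=im[...,2]-im[...,0]
for v in (262,268,*range(272,286)): print(v,*d[v,346:376])
b=[px("side",[.523,y,z]).round(1) for y in(.205,.215) for z in(.02,.025)];print(b)
E
```

```text
262 100 101 102 101 111 54 -16 -10 1 38 4 -9 -6 -6 -9 -10 35 72 61 70 60 -16 -7 -6 -7 -6 -3 -3 -12 -19
268 -13 6 85 99 97 96 97 105 109 4 -12 -8 -7 -6 -5 -4 -7 -5 -5 -5 -5 -7 -6 -6 -7 -11 37 6 -13 11
272 -11 -11 -22 15 105 99 97 112 52 -12 -9 -5 -5 -7 -4 -5 -7 -6 -5 -3 -6 -5 -5 -7 -14 12 81 95 102 103
273 -21 -11 18 47 102 100 96 115 41 -13 -8 -7 -5 -8 -4 -4 -7 -5 -6 -6 -6 -2 -7 -6 -15 32 87 98 100 98
274 8 71 99 65 96 99 104 112 32 -11 -9 -6 -4 -6 -5 -4 -6 -6 -6 -6 -6 -6 -7 -7 -16 41 96 97 99 103
275 167 193 149 86 100 101 102 120 4 -13 -7 -6 -7 -4 -3 -6 -7 -6 -5 -5 -6 -4 -5 -8 -16 56 93 95 99 97
276 176 175 148 104 100 98 103 99 -11 -11 -6 -6 -6 -3 -5 -5 -7 -5 -7 -6 -5 -5 -7 -7 -19 57 93 94 99 99
277 170 170 170 109 93 97 107 97 -6 -9 -7 -6 -6 -6 -5 -4 -7 -5 -6 -6 -5 -4 -5 -7 -19 53 89 94 97 103
278 168 170 182 112 93 101 108 70 -13 -8 -6 -5 -4 -8 -7 -6 -5 -5 -6 -5 -5 -7 -6 -9 -21 66 96 98 99 98
279 170 171 185 108 96 100 113 43 -5 0 -3 -4 -3 -5 -4 -6 -8 -6 -5 -7 -6 -6 -6 -9 -21 83 97 93 102 99
280 165 177 189 109 94 99 116 19 -3 -1 -2 -1 -1 -1 -2 -2 -2 -3 -3 -4 -3 -5 -6 -8 -13 83 99 89 97 101
281 174 180 186 111 95 101 116 6 -2 -2 -2 -2 -2 -1 -1 -1 -1 -1 -1 -2 -1 -2 -3 -6 -11 83 94 96 104 100
282 153 141 175 111 101 102 120 -8 -3 -1 -2 -1 -2 -2 -2 -3 -2 -1 -2 -2 -2 -2 -2 -3 -10 77 97 94 100 100
283 82 75 146 93 105 101 112 15 -7 -6 -5 -8 -6 -4 -5 -2 -2 -3 -3 -3 -3 -3 -3 -3 -5 81 96 93 95 97
284 89 94 97 86 113 102 104 113 106 107 80 61 35 10 14 1 -1 -7 -8 -5 -7 -3 -3 -3 14 91 99 97 100 97
285 97 107 99 105 110 95 100 106 105 104 109 112 115 115 117 114 94 64 54 21 20 7 3 -6 33 92 96 90 97 96
[array([351.7, 280.3]), array([351.8, 279.2]), array([351.2, 284.1]), array([351.4, 283. ])]
```

Call:
jog_arm([
  [[-0.9,0,-0.03,0,0],[-0.9,0,-0.02,0,0],[-0.9,0,0,0,0]],
])

```text
time_s: 31.4
tcp_pos: [0.5004, 0.1461, 0.0283]
eef_rot: [-180.0, 0.0, -90.6]
contact_force: [-0.2, 2.1, -2.7]
gripper_width: 0.0121
gripper_force: 35.0
```

Call:
jog_arm([
  [[-0.9,0,-0.03,0,0],[-0.9,0,-0.02,0,0],[-0.9,0,0,0,0]],
])

```text
time_s: 31.78
tcp_pos: [0.5005, 0.1458, 0.0284]
eef_rot: [-180.0, 0.1, -90.6]
contact_force: [-1.5, 5.4, -1.0]
gripper_width: 0.012
gripper_force: 35.0
```

Call:
jog_arm([
  [[-0.9,0,-0.03,0,0],[-0.9,0,-0.02,0,0],[-0.9,0,0,0,0]],
])

```text
time_s: 32.15
tcp_pos: [0.5007, 0.1457, 0.0285]
eef_rot: [-179.9, 0.1, -90.6]
contact_force: [-2.2, 6.6, -1.3]
gripper_width: 0.0116
gripper_force: 35.0
```

Call:
jog_arm([
  [[-0.9,0,-0.03,0,0],[-0.9,0,-0.02,0,0],[-0.9,0,0,0,0]],
])

```text
time_s: 32.52
tcp_pos: [0.5008, 0.1456, 0.0285]
eef_rot: [-179.9, 0.1, -90.6]
contact_force: [-3.0, 8.8, -1.7]
gripper_width: 0.0115
gripper_force: 35.0
```

Call:
jog_arm([
  [[-0.9,0,0.06,-0.03,0],[-0.9,0,0,-0.02,0],[-0.9,0,0,0,0]],
])

```text
time_s: 32.9
tcp_pos: [0.5007, 0.1458, 0.0281]
eef_rot: [-179.9, 0.1, -90.6]
contact_force: [-2.7, 6.3, 0.8]
gripper_width: 0.0116
gripper_force: 35.0
```

Call:
jog_arm([
  [[-0.6,0,0,0,0],[-0.4,0,0,0,0],[-0.4,0,0,0,0],[-0.4,0,0,0,0]],
])

```text
time_s: 33.4
tcp_pos: [0.5003, 0.1447, 0.0278]
eef_rot: [180.0, -0.0, -90.6]
contact_force: [0.3, -0.4, 0.4]
gripper_width: 0.026
gripper_force: 0.0
```

Call:
jog_arm([
  [[-0.4,0,0,0.5,0],[-0.4,0,0,1.5,0],[-0.4,0,0,2,0],[-0.4,0,0,3,0],[-0.9,0,0,3,0],[-0.9,0,0,0,0]],
])

```text
time_s: 34.15
tcp_pos: [0.5019, 0.1459, 0.1314]
eef_rot: [-179.7, 0.2, -90.6]
contact_force: [-0.2, 0.4, 0.0]
gripper_width: 0.0118
gripper_force: 0.0
```

```bash
python3 - <<'E'
from h import *
np.set_printoptions(precision=4,suppress=True)
im=r.capture("side").astype(int);d=im[...,2]-im[...,0]
for v in (240,250,262,268,*range(279,288)): print(v,*d[v,346:376])
print("post mask")
s=im.sum(2)
for v in range(284,302): print(v,*s[v,340:360])
print(r.get_state()["tcp_pos"])
E
```

```text
240 93 96 96 97 99 98 103 107 56 -19 -16 -2 19 -8 -8 -6 -4 -8 -13 -17 -9 -13 -17 -12 -4 -5 -6 -10 5 81
250 99 101 100 102 102 106 106 33 -21 -11 26 37 -10 -7 -7 -7 -12 13 79 77 86 96 10 -9 -5 -5 -8 -7 -4 -9
262 99 99 99 103 112 56 -15 -11 3 25 -5 -8 -6 -9 -10 -5 44 65 59 59 48 -13 -8 -5 -6 -4 16 -5 -12 -18
268 -12 7 84 99 100 99 95 109 91 4 -12 -6 -6 -6 -5 -5 -6 -8 -6 -7 -5 -5 -6 -5 -12 10 39 5 -14 12
279 163 174 185 109 93 103 116 2 -4 -2 -2 -4 -4 -5 -6 -7 -6 -6 -6 -7 -6 -7 -7 -12 3 87 98 96 97 97
280 174 173 187 109 94 103 120 -7 -3 -2 -1 -2 -1 -1 -2 -2 -3 -4 -2 -5 -4 -5 -6 -12 14 88 101 94 97 101
281 176 175 181 112 97 102 98 -3 -2 -3 -3 -1 -2 -1 -2 -2 -2 -2 -1 -1 -1 -2 -5 -9 10 85 97 94 105 100
282 145 143 176 107 105 107 87 -5 -5 -2 -2 -2 -3 -3 -3 -2 -2 -2 -2 -2 -2 -2 -3 -3 16 90 97 96 97 101
283 90 92 134 92 106 104 103 14 6 -2 -5 -8 -12 -6 -5 -3 -2 -3 -3 -3 -3 -3 -3 -4 25 94 94 99 100 99
284 91 97 86 87 109 102 108 115 119 114 97 67 56 15 12 2 -1 -8 -10 -7 -7 -3 -4 -4 40 95 96 94 97 102
285 104 106 101 105 113 101 104 101 107 105 109 111 112 117 121 116 96 71 58 21 27 8 2 -12 
[... 1043 characters left out ...]
97 597 599 603 595 582 574
294 563 590 634 425 85 30 92 94 59 19 540 618 592 596 589 593 600 597 590 566
295 496 533 504 316 89 40 80 78 72 46 533 645 607 614 592 606 596 599 577 564
296 524 543 511 336 103 86 84 49 81 40 375 535 533 569 597 636 640 646 607 580
297 480 510 541 386 173 85 43 53 37 150 352 463 484 510 510 541 526 522 508 550
298 411 426 460 357 247 231 258 252 300 303 443 499 476 492 480 473 469 465 469 506
299 395 380 394 405 422 405 411 418 440 451 472 483 459 478 474 476 480 510 499 510
300 407 405 401 425 443 401 428 435 456 459 468 456 442 437 461 466 472 490 500 514
301 399 391 406 437 429 407 398 426 449 446 465 435 437 442 461 458 457 447 438 439
[0.501  0.1454 0.1298]
```

The edge rows show the iron still home after release, with the bevel at rows 283–285. Next is the keeper post, at about (0.531,0.254).

Call:
jog_arm([
  [[-0.2,1,3.7,0,0],[-0.2,1,3.7,0,0],[-0.2,1.1,3.7,0,0],[-0.2,0,0,-2,0],[-0.2,0,0,-2,0],[-0.2,0,0,-1,0],[-0.2,0,0,0,0],[-0.2,0,0,0,0]],
])

```text
time_s: 35.2
tcp_pos: [0.5317, 0.256, 0.0785]
eef_rot: [-180.0, 0.0, -90.6]
contact_force: [0.1, 0.5, -0.2]
gripper_width: 0.0351
gripper_force: 0.0
```

Call:
jog_arm([
  [[-0.2,0,0,-1,0],[-0.2,0,0,-1,0],[-0.2,0,0,-1,0],[-0.2,0,0,-0.7,0],[-0.2,0,0,0,0]],
])

```text
time_s: 35.83
tcp_pos: [0.5309, 0.2555, 0.0399]
eef_rot: [179.9, -0.1, -90.6]
contact_force: [-0.1, -0.2, 0.4]
gripper_width: 0.0353
gripper_force: 0.0
```

Call:
jog_arm([
  [[-0.75,0,0,0,0],[-0.75,0,0,0,0],[-0.75,0,0,0,0],[-0.75,0,0,0,0]],
], force=12)

```text
time_s: 36.33
tcp_pos: [0.5316, 0.256, 0.0411]
eef_rot: [-180.0, 0.0, -90.6]
contact_force: [1.1, 0.2, 0.8]
gripper_width: 0.0138
gripper_force: 12.0
```

Call:
jog_arm([
  [[-0.75,-0.6,-0.14,0,0],[-0.75,-0.6,-0.18,0,0],[-0.75,-0.56,-0.25,0,0],[-0.75,-0.55,-0.3,0,0],[-0.75,-0.5,-0.36,0,0],[-0.75,-0.48,-0.4,0,0],[-0.75,-0.42,-0.45,0,0],[-0.75,-0.39,-0.49,0,0]],
])

```text
time_s: 37.33
tcp_pos: [0.4905, 0.2301, 0.0411]
eef_rot: [-180.0, 0.0, -90.6]
contact_force: [5.8, 3.1, 5.5]
gripper_width: 0.0133
gripper_force: 12.0
```

Call:
jog_arm([
  [[-0.75,-0.33,-0.53,0,0],[-0.75,-0.28,-0.55,0,0],[-0.75,-0.22,-0.58,0,0],[-0.75,-0.16,-0.6,0,0],[-0.75,-0.1,-0.62,0,0],[-0.75,-0.04,-0.61,0,0],[-0.75,0,0,0,0]],
])

```text
time_s: 38.2
tcp_pos: [0.4806, 0.1975, 0.0413]
eef_rot: [-179.8, 0.3, -90.6]
contact_force: [5.4, 10.2, -2.0]
gripper_width: 0.0135
gripper_force: 12.0
```

Call:
jog_arm([
  [[-0.75,0,-0.1,0,0],[-0.75,0,-0.1,0,0],[-0.75,0,0,0,0]],
])

```text
time_s: 38.58
tcp_pos: [0.4807, 0.1972, 0.0413]
eef_rot: [-179.8, 0.4, -90.6]
contact_force: [2.3, 17.3, -1.1]
gripper_width: 0.0137
gripper_force: 12.0
```

```bash
cat > red.py <<'E'
from h import *
np.set_printoptions(precision=4,suppress=True)
im=r.capture("side").astype(int);m=(im[...,2]>90)&(im[...,1]<60)&(im[...,0]<60)
m[:,:330]=0;m[:,405:]=0;m[:220]=0;m[320:]=0
v,u=np.nonzero(m);P=np.array([at("side",a,b,.033) for a,b in zip(u,v)])
w=np.cov(P[:,:2].T);e,q=np.linalg.eigh(w);d=q[:,1];d=d*np.sign(-d[0] if abs(d[0])>abs(d[1]) else d[1])
print(len(u),u.min(),u.max(),v.min(),v.max(),P.mean(0),d,"theta",np.arctan2(-d[0],d[1])+.0105, P[:,:2].min(0),P[:,:2].max(0))
E
python3 red.py
```

```text
94 342 372 270 278 [0.5145 0.193  0.033 ] [-0.9999  0.0155] theta 1.5657499573747848 [0.4773 0.1828] [0.5473 0.2015]
```

The force climbs while the position holds, so the keeper is at its stop; the red bar measures about 1.57. Releasing and retreating.

Call:
jog_arm([
  [[-0.4,0,0,0,0],[-0.2,0,0,0,0],[-0.2,0,0,0,0],[-0.2,0,0,0,0]],
])

```text
time_s: 39.12
tcp_pos: [0.4784, 0.1925, 0.0403]
eef_rot: [179.9, -0.1, -90.7]
contact_force: [-0.3, -0.1, -0.7]
gripper_width: 0.0348
gripper_force: 0.0
```

Call:
jog_arm([
  [[-0.2,0,0,1,0],[-0.2,0,0,2,0],[-0.2,0,0,3,0],[-0.2,0,0,4,0],[-0.2,0,0,3,0],[-0.2,0,6,0,0],[-0.2,0,6,0,0],[-0.2,0,0,0,0]],
])

```text
time_s: 40.12
tcp_pos: [0.479, 0.3165, 0.1712]
eef_rot: [-180.0, 0.0, -90.5]
contact_force: [0.4, -0.8, -1.3]
gripper_width: 0.0351
gripper_force: 0.0
```

```bash
python3 red.py; python3 - <<'E'
from h import *
im=cv2.imread("pics/top0.png");
t=r.capture("side").astype(int);d=t[...,2]-t[...,0]
for v in range(278,288): print(v,*d[v,346:376])
st=r.get_state();print(st["tcp_pos"],st["contact_force"],st["time_s"])
E
```

```text
278 99 105 98 90 95 106 76 -34 -34 -5 -2 23 56 64 90 105 102 108 106 104 98 101 99 94 71 58 36 2 2 -19
279 114 114 111 111 98 128 60 -19 -18 -18 -18 -17 -20 -22 -26 -4 -5 21 55 58 84 100 99 91 99 123 117 117 107 102
280 -5 -2 25 58 70 143 81 -22 -16 -16 -13 -10 -15 -10 -17 -16 -17 -20 -22 -28 -28 -6 -3 -8 33 119 109 91 118 119
281 -14 -17 -23 -26 -32 146 85 -24 -17 -10 -13 -6 -13 -14 -9 -10 -10 -13 -5 -10 -14 -16 -14 -19 -14 113 88 83 99 97
282 -15 -16 -18 -21 -17 129 77 -26 -12 -11 -9 -9 -11 -12 -12 -10 -10 -5 -7 -8 -11 -7 -14 -19 11 110 80 86 99 96
283 -22 -23 -23 -27 -6 106 58 -21 -15 -10 -13 -10 -9 -11 -13 -5 -8 -8 -13 -9 -6 -6 -13 -17 19 121 109 107 112 108
284 66 69 26 -11 82 86 15 -18 -15 -10 -10 -7 -10 -14 -8 -7 -10 -14 -6 -8 -8 -11 -14 -18 35 12 -12 15 47 51
285 109 104 106 97 135 84 -16 -15 -9 -8 -11 -12 -9 -10 -11 -12 -10 -14 -9 -9 -8 -11 -9 -19 75 -14 -20 -18 -20 -22
286 94 97 97 95 133 65 -22 -12 -10 -11 -11 -8 -13 -9 -10 -10 -9 -8 -13 -10 -9 -8 -9 -19 61 -15 -14 -13 -14 -16
287 89 96 100 96 112 33 -15 -6 -10 -10 -8 -9 -10 -7 -6 -9 -6 -12 -10 -10 -8 -11 -16 -19 75 -14 -24 -21 -16 -18
[0.47856993 0.31351163 0.17086878] [ 0.18203568 -0.53395174 -0.88764294] 40.225Traceback (most recent call last):
  File "red.py", line 6, in <module>
    w=np.cov(P[:,:2].T);e,q=np.linalg.eigh(w);d=q[:,1];d=d*np.sign(-d[0] if abs(d[0])>abs(d[1]) else d[1])
             ~^^^^^^
IndexError: too many indices for array: array is 1-dimensional, but 2 were indexed
```

Call:
jog_arm([
  [[-0.2,0,0,4,0],[-0.2,0,-6,0,0],[-0.2,0,-6,0,0],[-0.2,0,-6,0,0],[-0.2,0,-6,0,0],[-0.2,0,-6,0,0],[-0.2,0,-6,0,0],[-0.2,0,0,0,0]],
])

```text
time_s: 41.22
tcp_pos: [0.4775, -0.0512, 0.2111]
eef_rot: [180.0, -0.0, -91.0]
contact_force: [-0.5, 0.8, 0.3]
gripper_width: 0.0354
gripper_force: 0.0
```

```bash
python3 red.py; python3 - <<'E'
from h import *
t=r.capture("side").astype(int);d=t[...,2]-t[...,0]
for v in range(278,288): print(v,*d[v,346:376])
E
```

```text
152 342 373 246 278 [0.5071 0.1853 0.033 ] [0.3488 0.9372] theta -0.3457508640581786 [0.4752 0.1116] [0.5473 0.2019]
278 80 92 106 106 100 100 117 27 -18 -15 -17 -16 -20 -25 -14 -11 -11 2 8 9 12 26 55 57 114 133 171 145 108 101
279 106 113 105 102 104 107 123 4 -10 -5 -6 -6 -8 -10 -10 -10 -14 -14 -15 -15 -16 -18 -12 -20 22 107 120 111 103 103
280 101 100 101 101 105 110 121 -4 -7 -4 -4 -3 -3 -3 -5 -5 -5 -8 -7 -8 -6 -9 -10 -18 14 91 103 100 104 105
281 103 101 100 102 101 108 102 -7 -4 -5 -3 -4 -3 -4 -3 -3 -4 -2 -4 -4 -3 -5 -6 -14 16 91 104 103 101 104
282 101 103 101 104 104 111 88 -12 -10 -6 -6 -6 -6 -5 -4 -3 -4 -3 -3 -3 -3 -5 -4 -8 21 99 107 105 106 99
283 105 101 103 105 103 110 105 24 9 0 0 -9 -14 -13 -12 -6 -6 -6 -8 -6 -5 -5 -6 -8 37 102 99 102 103 105
284 107 104 101 105 100 106 111 115 120 117 101 71 59 21 19 3 5 -9 -9 -13 -14 -8 -7 -7 57 103 105 103 110 103
285 102 96 104 97 104 107 105 104 106 106 112 110 116 115 116 114 99 71 61 31 32 12 8 -19 84 109 101 101 104 102
286 102 107 102 104 103 104 103 102 106 106 104 106 106 108 108 103 113 113 115 117 116 114 100 76 98 98 103 99 102 100
287 103 104 104 106 102 102 104 103 100 102 107 106 105 102 102 105 101 104 104 103 107 109 106 103 103 98 98 101 106 103
```

```bash
sed -i 's/m\[:220\]=0/m[:266]=0/' red.py; python3 red.py; python3 -c "
from plant import r; print(r.close_job())"
```

```text
129 342 372 270 278 [0.509  0.1929 0.033 ] [-0.9987 -0.0519] theta 1.633184494628667 [0.4773 0.1843] [0.5473 0.2019]
the job is handed in; nothing more can be done
None
```

The iron lies between the rails, bottomed on the pin, the red keeper is swung across it to its stop and let go, and the job was handed in at about 41 s. The final push on the pin peaked near 9 N, slightly above the 3–8 N "firm" range but under the 12 N limit.

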